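# Pack the chopsticks and lock the cutlery case

### The arm

A 6-joint arm with a two-finger parallel gripper is mounted at the origin on the work surface. World frame = base frame: x ahead of the robot, y to its left, z up, the work surface at z = 0. Lengths are in m, angles in rad, forces in N, time in s.
With the tool pointing down it reaches from about 0.35 to 0.775 m from the base axis. Payload 7.3 kg.
Tool frame: the origin (TCP) lies on the centre line of the jaws, within the pads' length; the fingertips stand 25 mm ahead of it and the grasp point (between the pads) lies 6 mm ahead of it; z points along the fingers, y is the line along which they close (so a half turn about z gives the same grasp; the last joint's range is limited). The gripper opens to 92 mm and grips with 3 to 60 N. Pads are 19 mm wide; open, the fingers measure 130 mm over their backs; the gripper's body (75 mm by 190 mm) begins 47 mm behind the grasp point.
Start: joints at [1.14, 0.342, 1.524, -0, 1.275, -0.146], TCP at [0.147, 0.504, 0.252] pointing down, gripper open.
Joint ranges: [-2.53, 2.53], [-0.77, 2.02], [0.04, 2.7], [-1, 4.14], [0.28, 2.66], [-3.11, 3.11]. Speed limits (rad/s): [2.57, 2.57, 3.14, 3.14, 3.14, 3.14].

### API

Orientations are given as [roll, pitch, yaw] about the fixed x, y, z axes, in that order (R = Rz(yaw) Ry(pitch) Rx(roll)).
In Python, from cell import status, read_camera, camera_info, ticket, models gives the robot as it stands.
- The arm moves only by the tool send_rows, never from a script. Its argument "plan" is a list of rows, each an object with "offset": the shift along the tool's x, y, z in mm, a list of three; "yaw": the turn about the tool's z in rad. In form: [{"offset": [dx, dy, dz], "yaw": yaw}, ...]. A call has 1 to 20 rows; each row shifts and turns the commanded pose from where the row before left it, along the tool's axes as they then stand; what a row does not reach is not made up. A row lasts 1/10 s, in which the tool goes at most 50 mm and 8.59 degrees, less where a joint would pass 70% of its speed; a pose out of reach is approached as far as the arm can. A call is refused whole if a number of a shift passes 50 or a number of a turn 0.15, either way. A call with a gripper value outside its range is refused whole. "hand" is the closure, from 0 (fully open) to 1 (shut), set as the call begins (left out, the last holds). The fingers move at their own pace and stop on an object; "squeeze" is the grip in N (left out, the last holds). Time passes only in rows, so rows that do not move let the fingers close. It gives the time, the measured TCP pose, the force, the opening and the grip force at its end, in the units of the state.
- status.observe(): the state, without advancing time (a new reading comes with each control period).
- read_camera(name): name is "side" or "top"; returns the picture (384x512x3 uint8, red, green, blue); there is no depth.
- camera_info(name): a dict with "vfov" (degrees; the focal length in pixels is half the picture's height over the tangent of half this angle, whatever the lens; pixels are square), "cx", "cy" (the principal point, pixels), "origin" and "attitude" of the camera in the world. Camera axes: x right, y down, z forward; pixel columns grow to the right and rows downward; lengths in m; the calibration is good to about 2 mm. A picture is of the moment at which its call begins. camera_info takes no time and is no camera call.
- ticket.hand_in(): hands the job in; it is judged then, once.
Trained networks look in the newest picture that a camera, given by its name, has taken for a name from the list of things; names that differ only in an ending like _2 or _b are one class to them, and where a whole thing is asked for, a point or a joint stands for the part that bears it (a point fixed in the world has none). Each returns a list of dicts, best first, with "conf" (0 to 1); they miss things now and then, are a little off and sometimes report something else, mostly with a low value. They report only what shows in the picture. A call takes as long as a camera call. They do not tell look-alikes from the thing itself.
- models.regions_of(camera, label): "mask" (384x512 bool, what is visible of it) and "extent" ([left, top, right, bottom] in pixels, round what is visible of it).
The state is a dict: "time": time; "qpos": joint angles; "qvel": joint speeds; "joint_efforts": joint torques, N m; "tool_pos": TCP position; "tool_rot": TCP orientation; "contact_force": force on the tool from outside, world axes, zero at the start; "torque": the same for the moment, N m; "opening": finger opening in m; "grip_force": force on a finger pad.
Only numpy, scipy, OpenCV 4.12 (cv2) and the standard library are available. Lean on these libraries where they do the work, as an engineer would, in place of code of your own. Each camera call takes 0.05 s, during which the arm holds its last target. There are 200 camera calls.

### The job

Lay the bamboo chopsticks in the open blue cutlery case, then swing its lid shut and press the front edge down against the gasket until the catch clicks and holds it. Then take the orange key from its wooden stand, press and turn it in the brass lock on the lid until it drops fully in, and turn it clockwise to the stop. Leave the key standing in the lock, let go, and do not knock the other kitchen things about.

Things in the scene. Friction and masses are not known exactly. Their poses are not given: they have to be found in the camera images.
- case: Fixed blue cutlery case, an open box 120 (x) x 236 (y) x 45 mm (z), 4 mm walls and floor, empty; origin at the centre of its underside, z up. Lid hinged on the +x long side. A white spring catch 60 mm wide stands outside the middle of the -x wall (to 76 mm from the centre, 72 mm high); a rubber gasket strip on the -x wall stands 9 mm above it.
- lid (a joint): Lid angle, rad: 0 shut, 1.57 upright, 1.95 fully open. A flat plate 122 mm deep from the hinge, 240 wide, 8 thick; a stiff hinge (0.13 N m) keeps it where left. The catch's ramp resists from 0.14, the gasket from 0.07; pressing the front edge down takes up to 6 to 12 N until the catch snaps at about 0.0 (travel ends at -0.012), then holds at 0.01. Unlatched it stays ajar, above 0.03.
- lid_hinge (a point): Point on the lid's hinge line, in the middle of its width, at the level of the lid's underside: 60 mm in +x from the case's centre and 46 mm up in the case frame. The axes turn with the lid: -x runs from the hinge to the front edge, y along the hinge, z out of the lid's outer face.
- lid_front (a point): Point on the outer (upper) face of the lid, mid-width, 100 mm from the hinge and 22 mm from the front edge: where to press the lid down. Free round it: 20 mm towards the lock's collar, 22 mm to the edge. Axes as lid_hinge.
- lock_face (a point): Centre of the top of the round brass lock core (58 mm across, in a white collar 70 mm across), 22 mm above the lid's outer face, mid-width, 42 mm from the hinge. A slot 40 mm long, 15 mm wide, 22 mm deep runs across it along this point's x axis (z out of the lid); the axes turn with the core.
- lock (a joint): Turn of the brass core in its collar, in rad: 0 to 1.45 (the locked stop); grows clockwise as seen from above the shut lid. Starts between 0 and 0.35; friction 0.12 N m keeps it where it is. With the lid shut and lock at 0 the slot runs along the case's x axis.
- chopsticks_mid (a point): Centre of the bamboo chopsticks, one joined pair lying flat on the mat: 190 mm long along x, 17.5 mm wide along y, 9 mm high; about 35 g.
- key_grip (a point): Centre of the orange handle bar of the key, which stands upright in its stand (z up): the bar is 68 mm long (x), 16 mm thick (y) and 30 mm high (z), from 20 to 50 mm above the underside of the round flange. Grip it across y. About 90 g.
- key_seat (a point): Centre of the underside of the key's round flange (50 mm across, 6 thick), 35 mm under key_grip; it rests on the stand, later on the lock's face when fully in. Below is the steel bit: 36 mm long along the handle's x, 12 thick, 18 deep, tip rounded. A 16 mm round stem joins flange and bar. Fits either way round.
- key_stand: Fixed pale wooden block 70 x 70 x 24 mm with a 42 x 18 mm pocket along its x axis, in which the key's bit hangs; origin at the centre of its underside.
- tiffin_tins: Bystander: three nested steel tins, 124 mm across, 78 mm high; origin at the centre of the underside.
- canister: Bystander: aluminium snack canister, 84 mm across, 120 mm high; origin at the centre of the underside.
- katori: Bystander: small steel bowl, 84 mm across, 35 mm high; origin at the centre of the underside.
- spoon: Bystander: steel spoon lying flat along its x axis, nearer the robot than the case.
- spice_jar: Bystander: amber glass jar with a red cap, 48 mm across, 70 mm high; origin at the centre of the underside.
- tumbler: Bystander: steel tumbler, 72 mm across, 100 mm high; origin at the centre of the underside.
Things that resemble listed ones, but are neither listed nor needed, are in the scene too. Leave any purple look-alike of the part that bears chopsticks_mid alone.

How it is judged:
By the outcome, as a careful person would: the job done as asked, in the order asked, and still so for the second after the job is handed in, with the robot touching nothing.
It also fails if it takes over 72 s, if anything falls off the work surface, if the arm or the gripper's body presses on something with over 40 N, if the wrist force passes 120 N, or if a joint passes its speed limit or range.

## Working session

There is one attempt and no reset: what is moved stays moved. The work goes in short steps, Python scripts to look and compute and a tool call to move; the robot and the scene stay as the last step left them, time stands still between calls to the robot, and variables do not carry over. Pictures are saved under pics/ and viewed, at most 10 in all, crops included, and the job is handed in when it is done.

Besides the shell and the picture viewer there is one more tool, called after "Request:" by a JSON object that holds its "method" and its "body". send_rows: Moves the arm, as the interface text tells. Its arguments: {"type":"object","properties":{"plan":{"type":"array"},"hand":{"type":"number"},"squeeze":{"type":"number"}},"required":["plan"]}

```bash
ls; mkdir -p pics; python3 - <<'E'
from cell import status, read_camera, camera_info, models
import cv2
print(status.observe())
for n in("top","side"):
    im=read_camera(n); print(camera_info(n)); cv2.imwrite(f"pics/{n}0.png",cv2.resize(im[:,:,::-1],(800,600)))
E
```

```text
pics
{'time': 0.0, 'qpos': array([ 1.14000034e+00,  3.42692138e-01,  1.52497697e+00,  1.58608037e-05,
        1.27541863e+00, -1.45958326e-01]), 'qvel': array([-0.00157263, -0.00066857,  0.00022583,  0.00072542,  0.00062102,
        0.00040593]), 'joint_efforts': array([-3.85188478e-04, -4.31265843e+01, -2.44214523e+01,  7.14380457e-02,
        5.60346292e-02, -1.66327150e-04]), 'tool_pos': array([0.14732828, 0.5035316 , 0.25107479]), 'tool_rot': array([-3.14011568e+00, -2.32451116e-04,  2.85675019e+00]), 'contact_force': array([-0.84525455,  0.12729386, -0.23584163]), 'torque': array([ 0.01033207, -0.01703454,  0.00984207]), 'grip_force': 0.0, 'opening': 0.09177467271278285}
{'vfov': 49.701456988034835, 'cx': 258.3866211674541, 'cy': 187.73298002473695, 'origin': array([ 0.35167636, -0.02078875,  1.25517921]), 'attitude': array([-3.00760688,  0.00995024, -1.5657491 ])}
{'vfov': 49.44625745071816, 'cx': 253.75209508137524, 'cy': 183.1584996433973, 'origin': array([ 0.26097441, -0.98014897,  0.94290096]), 'attitude': array([-2.28001522e+00,  1.25314885e-03, -2.73508772e-01])}
```

View pics/top0.png

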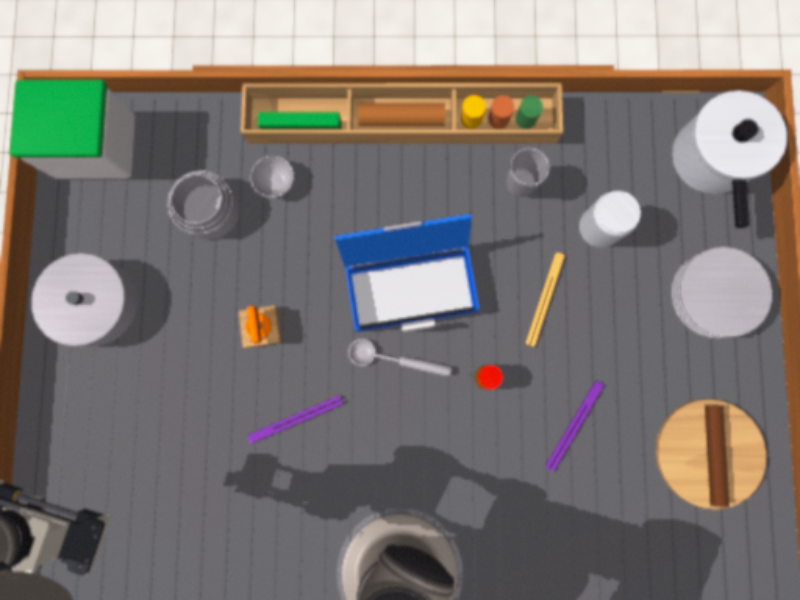

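View pics/side0.png

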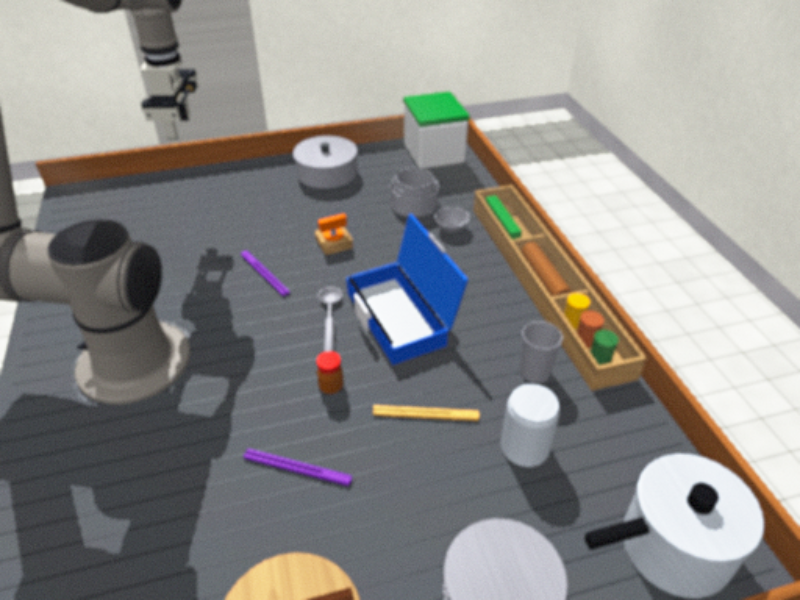

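```bash
cat > h.py <<'E'
import numpy as np, cv2
from scipy.spatial.transform import Rotation as Ro
from scipy.optimize import minimize
from cell import status, read_camera, camera_info, models
INF={n:camera_info(n) for n in("top","side")}
def cam(n):
    c=INF[n]; return Ro.from_euler("xyz",c["attitude"]).as_matrix(), np.array(c["origin"]), 192/np.tan(np.radians(c["vfov"])/2), c["cx"],c["cy"]
def proj(n,P):
    R,o,f,cx,cy=cam(n); q=(np.atleast_2d(P)-o)@R; return q[:,:2]/q[:,2:]*f+[cx,cy]
def unproj(n,uv,z):
    R,o,f,cx,cy=cam(n); uv=np.atleast_2d(uv); d=np.c_[(uv-[cx,cy])/f,np.ones(len(uv))]@R.T
    return o+d*((z-o[2])/d[:,2])[:,None]
def box(sx,sy,z0,z1,cx=0,cy=0): return np.array([[cx+a*sx/2,cy+b*sy/2,z] for a in(-1,1) for b in(-1,1) for z in(z0,z1)])
def cyl(r,z0,z1): return np.array([[r*np.cos(a),r*np.sin(a),z] for a in np.linspace(0,6.28,24) for z in(z0,z1)])
S=4
def render(n,prims,T):
    m=np.zeros((384*S,512*S),np.uint8)
    for p in prims:
        u=proj(n,T(p)); h=cv2.convexHull(((u+.5)*S*16).astype(np.int32)); cv2.fillConvexPoly(m,h,255,shift=4)
    return cv2.resize(m,(512,384),interpolation=cv2.INTER_AREA)/255.
def pose(v,z=0):
    c,s=np.cos(v[2]),np.sin(v[2]); R=np.array([[c,-s,0],[s,c,0],[0,0,1]])
    return lambda p:p@R.T+[v[0],v[1],z]
def fit(masks,prims,v0,mk=pose,step=(.006,.006,.08)):
    def cost(v):
        t=0
        for n,m in masks.items():
            r=render(n,prims,mk(v)); t+=1-np.minimum(r,m).sum()/np.maximum(r,m).sum()
        return t/len(masks)
    v0=np.array(v0,float); best=None
    for k in(1,-.5):
        sim=np.vstack([v0]+[v0+k*np.eye(len(v0))[i]*step[i] for i in range(len(v0))])
        r=minimize(cost,v0,method="Nelder-Mead",options=dict(initial_simplex=sim,xatol=1e-5,fatol=1e-5,maxiter=250))
        if best is None or r.fun<best.fun: best=r
        v0=r.x
    return best.x,best.fun
E
python3 - <<'E'
from h import *
import pickle
out={}
for n in("top","side"):
    read_camera(n)
    for l in("case","lid","chopsticks_mid","key_grip","key_stand","spoon","spice_jar","tumbler","canister","katori","tiffin_tins"):
        r=models.regions_of(n,l); out[n,l]=r
        print(n,l,[(round(x["conf"],2),np.round(x["extent"]).astype(int).tolist(),int(x["mask"].sum())) for x in r[:3]])
pickle.dump(out,open("m0.pkl","wb"))
E
```

```text
top case []
top lid [(0.83, [213, 139, 300, 168], 1720)]
top chopsticks_mid [(0.87, [336, 163, 363, 219], 410), (0.66, [348, 245, 387, 299], 460), (0.62, [108, 110, 156, 152], 1518)]
top key_grip [(0.81, [160, 197, 170, 218], 277)]
top key_stand [(0.68, [154, 194, 179, 224], 319)]
top spoon [(0.86, [221, 219, 289, 238], 480), (0.17, [156, 194, 175, 219], 271)]
top spice_jar [(0.5, [304, 233, 322, 245], 200)]
top tumbler [(0.7, [108, 109, 154, 155], 1486), (0.68, [324, 95, 352, 128], 648)]
top canister [(0.84, [371, 124, 411, 160], 965)]
top katori [(0.6, [160, 98, 187, 124], 536)]
top tiffin_tins [(0.58, [110, 107, 154, 154], 1509)]
side case [(0.96, [222, 138, 299, 236], 4094), (0.75, [253, 140, 297, 209], 1627)]
side lid [(0.82, [256, 135, 297, 213], 1652)]
side chopsticks_mid [(0.86, [157, 287, 228, 313], 485), (0.79, [240, 257, 303, 272], 425), (0.62, [152, 161, 185, 190], 195)]
side key_grip [(0.81, [203, 137, 222, 155], 238)]
side key_stand [(0.61, [204, 225, 224, 252], 394), (0.57, [203, 146, 225, 162], 200)]
side spoon [(0.8, [206, 184, 219, 227], 315)]
side spice_jar [(0.9, [200, 223, 223, 252], 359)]
side tumbler [(0.77, [332, 206, 358, 246], 783)]
side canister [(0.81, [318, 249, 359, 300], 1505), (0.52, [201, 139, 221, 156], 234)]
side katori [(0.55, [279, 134, 301, 151], 295)]
side tiffin_tins [(0.58, [251, 108, 283, 136], 799)]
```

```bash
cat >> h.py <<'E'
def hsvmask(im,lo,hi,roi):
    h=cv2.cvtColor(im,cv2.COLOR_RGB2HSV); m=cv2.inRange(h,lo,hi); k=np.zeros_like(m); l,t,r,b=roi; k[t:b,l:r]=1; return m*k
def fillc(m):
    m=cv2.morphologyEx(m,cv2.MORPH_CLOSE,np.ones((3,3)))
    c,_=cv2.findContours(m,cv2.RETR_EXTERNAL,cv2.CHAIN_APPROX_NONE); o=np.zeros_like(m); c=[max(c,key=cv2.contourArea)]
    return cv2.drawContours(o,c,-1,1,-1).astype(float)
CASE=[box(.12,.236,0,.045)]
def lidpts(p,a): # p in lid axes (at hinge), a angle
    c,s=np.cos(a),np.sin(a); # rotate about y: -x -> up
    return np.c_[p[:,0]*c+p[:,2]*s, p[:,1], -p[:,0]*s+p[:,2]*c]+[.06,0,.046]
E
python3 - <<'E'
from h import *
import pickle
out=pickle.load(open("m0.pkl","rb"))
im={n:read_camera(n) for n in("top","side")}
bl={"top":fillc(hsvmask(im["top"],(105,120,50),(130,255,255),(200,130,320,220))),
    "side":fillc(hsvmask(im["side"],(105,120,50),(130,255,255),(210,130,305,240)))}
lid=box(.122,.24,0,.008,cx=-.061)
class L(list):pass
def mkr(masks):
    def cost(v):
        T=pose(v[:3]); pr=[CASE[0],lidpts(lid,v[3])]
        return sum(1-np.minimum(r:=render(n,pr,T),m).sum()/np.maximum(r,m).sum() for n,m in masks.items())/len(masks)
    return cost
v0=np.r_[unproj("top",[[265,187]],.03)[0,:2],0.1,1.9]
for ms in (bl,{"top":bl["top"]},{"side":bl["side"]}):
    c=mkr(ms); v=v0
    for k in(1,-.5):
        r=minimize(c,v,method="Nelder-Mead",options=dict(initial_simplex=np.vstack([v]+[v+k*np.eye(4)[i]*[.01,.01,.1,.1][i] for i in range(4)]),maxiter=250)); v=r.x
    print("case",np.round(v,4),round(r.fun,3))
def col(lo,hi,rt,rs): return {"top":fillc(hsvmask(im["top"],lo,hi,rt)),"side":fillc(hsvmask(im["side"],lo,hi,rs))}
ch=col((12,90,80),(32,255,255),(330,155,370,226),(232,250,310,276))
chp=[box(.19,.0175,0,.009)]
p0=unproj("top",[[349,191]],.005)[0]
for ms in(ch,{"top":ch["top"]},{"side":ch["side"]}): print("chop",*[np.round(q,4) for q in fit(ms,chp,[p0[0],p0[1],-.3])])
ke=[box(.068,.016,.044,.074),cyl(.025,.024,.030),cyl(.008,.03,.05)]
km={n:(out[n,"key_grip"][0]["mask"]).astype(float) for n in("top","side")}
kc=col((3,180,120),(14,255,255),(150,190,182,226),(198,132,228,160))
k0=unproj("top",[[164,207]],.05)[0]
for ms in(km,kc,{"top":kc["top"]},{"side":kc["side"]}): print("key",*[np.round(q,4) for q in fit(ms,ke,[k0[0],k0[1],0.1])])
for nm,n,px,z in(("spoonL","top",(221,225),.01),("spoonR","top",(289,238),.01),("jar","top",(313,241),.07),("tumblr","top",(338,105),.1),("canister","top",(394,136),.12),("katori","top",(173,112),.02),("tins","top",(128,128),.07)):
    print(nm,np.round(unproj(n,[px],z)[0],3))
for n in im: cv2.imwrite(f"pics/{n}.png",im[n][:,:,::-1])
E
```

```text
case [ 0.5246 -0.0201  0.1668  1.8098] 0.43
case [ 0.5258 -0.0217  0.1692  1.8015] 0.526
case [ 0.5243 -0.0175  0.1658  1.8142] 0.322
chop [ 0.5112 -0.2791 -0.3403] 0.1472
chop [ 0.5121 -0.2812 -0.3406] 0.1035
chop [ 0.5112 -0.2774 -0.3369] 0.0752
key [0.4545 0.27   0.1612] 0.1143
key [0.455  0.2708 0.1768] 0.3774
key [0.4551 0.2683 0.239 ] 0.447
key [0.4532 0.2732 0.1616] 0.2809
spoonL [0.406 0.104 0.01 ]
spoonR [ 0.369 -0.1    0.01 ]
jar [ 0.36  -0.164  0.07 ]
tumblr [ 0.749 -0.237  0.1  ]
canister [ 0.652 -0.388  0.12 ]
katori [0.753 0.257 0.02 ]
tins [0.688 0.378 0.07 ]
```

```bash
python3 - <<'E'
from h import *
im={n:cv2.imread(f"pics/{n}.png") for n in("top","side")}
lid=box(.122,.24,0,.008,cx=-.061)
v=[.5246,-.0201,.1668]; t=[]
for n,(l,tp) in(("top",(145,125)),("side",(195,120))):
    c=im[n].copy()
    c=cv2.resize(c[tp:tp+120,l:l+160],None,fx=5,fy=5,interpolation=cv2.INTER_CUBIC)
    def ln(p,cl): 
        u=(proj(n,pose(p[0],0)(p[1]))-[l,tp]+.5)*5; cv2.polylines(c,[cv2.convexHull(u.astype(np.int32))],True,cl,1)
    ln((v,CASE[0]),(0,255,0)); ln((v,box(.12,.236,.045,.046)),(0,255,255)); ln((v,lidpts(lid,1.81)),(0,0,255))
    ln(([.4545,.27,.161],box(.068,.016,.044,.074)),(255,255,0)); ln(([.4545,.27,.161],cyl(.025,.024,.030)),(255,255,0)); t.append(c[:,:,:])
cv2.imwrite("pics/o1.png",cv2.resize(np.vstack(t),(800,1200))[:600]); cv2.imwrite("pics/o2.png",t[1])
E
```

```text
(no output)
```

View pics/o1.png

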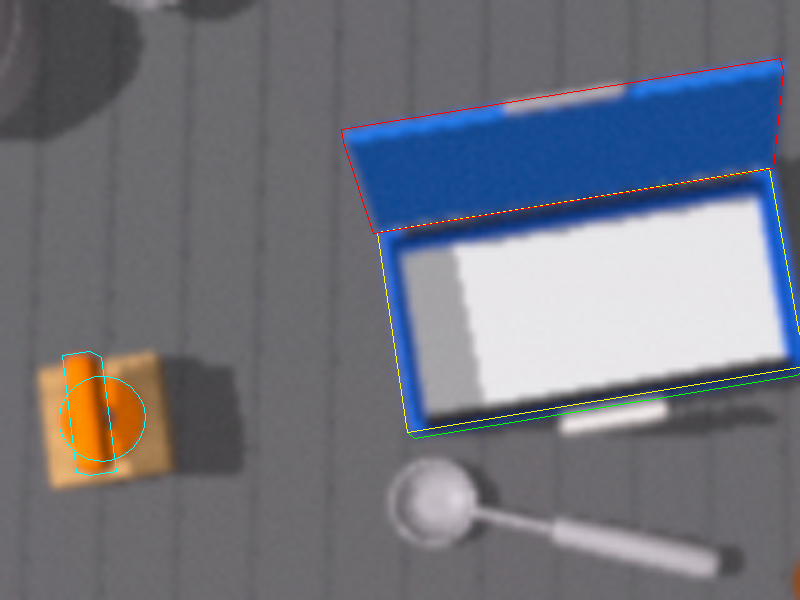

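View pics/o2.png

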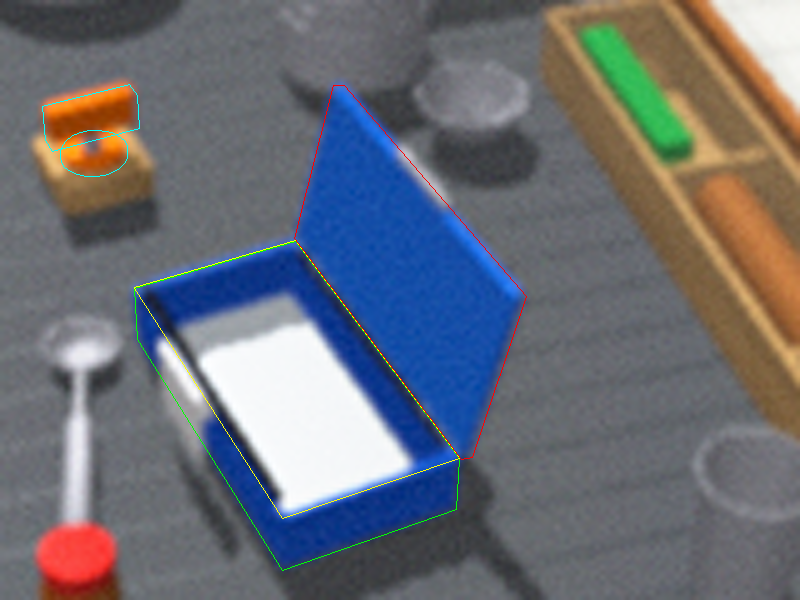

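```bash
cat >> h.py <<'E'
C=None
def plan(way,step=40,yaws=.14,start=None):
    """way: list of world (x,y,z,yaw or None); prints rows in tool axes"""
    s=status.observe(); p=np.array(s["tool_pos"]) if start is None else np.array(start[:3]); yw=s["tool_rot"][2] if start is None else start[3]; rows=[]
    for w in way:
        t=np.array(w[:3]); ty=yw if w[3] is None else w[3]; dy=(ty-yw+np.pi)%(2*np.pi)-np.pi
        n=int(max(np.ceil(np.linalg.norm(t-p)*1000/step),np.ceil(abs(dy)/yaws),1)); st=w[4] if len(w)>4 else n; n=max(n,st)
        for i in range(n):
            d=(t-p)/(n-i); x=np.array([np.cos(yw),np.sin(yw),0]); y=np.array([np.sin(yw),-np.cos(yw),0])
            o=np.round([d@x*1000,d@y*1000,-d[2]*1000]).astype(int); q=round(-((ty-yw+np.pi)%(2*np.pi)-np.pi)/(n-i),3)
            rows.append((o.tolist(),q)); p=p+(o[0]*x+o[1]*y)/1000-np.array([0,0,o[2]/1000]); yw-=q
    print(np.round(s["tool_pos"],4),round(s["tool_rot"][2],3))
    for r in rows: print('{"offset":%s,"yaw":%g}'%r,end=",")
    print(len(rows))
E
python3 - <<'E'
from h import *
im={n:cv2.imread(f"pics/{n}.png")[:,:,::-1].copy() for n in("top","side")}
def hull(m):
    m=cv2.morphologyEx(m,cv2.MORPH_OPEN,np.ones((2,2))); return cv2.fillConvexPoly(np.zeros_like(m),cv2.convexHull(cv2.findNonZero(m)),1).astype(float)
bl={"top":hull(hsvmask(im["top"],(105,120,50),(130,255,255),(200,130,320,220))),
    "side":hull(hsvmask(im["side"],(105,120,50),(130,255,255),(210,130,305,240)))}
lid=box(.122,.24,0,.008,cx=-.061)
for ms in (bl,{"top":bl["top"]},{"side":bl["side"]}):
    def c(v):
        pr=[np.vstack([CASE[0],lidpts(lid,v[3])])]
        return sum(1-np.minimum(r:=render(n,pr,pose(v[:3])),m).sum()/np.maximum(r,m).sum() for n,m in ms.items())/len(ms)
    v=np.array([.5246,-.02,.167,1.85])
    for k in(1,-.5):
        r=minimize(c,v,method="Nelder-Mead",options=dict(initial_simplex=np.vstack([v]+[v+k*np.eye(4)[i]*[.01,.01,.1,.1][i] for i in range(4)]),maxiter=250)); v=r.x
    print("case",np.round(v,4),round(r.fun,3))
plan([(.5115,-.279,.12,2.80),(.5115,-.279,.028,2.80)],step=45)
E
```

```text
case [ 0.5232 -0.0249  0.1612  1.8284] 0.031
case [ 0.5214 -0.0244  0.1685  1.8297] 0.016
case [ 0.5252 -0.025   0.1581  1.8407] 0.017
[0.1475 0.5039 0.2517] 2.857
{"offset":[-28, -32, 7],"yaw":0.003},{"offset":[-29, -32, 7],"yaw":0.003},{"offset":[-29, -32, 7],"yaw":0.003},{"offset":[-29, -32, 7],"yaw":0.003},{"offset":[-29, -32, 6],"yaw":0.003},{"offset":[-29, -32, 7],"yaw":0.003},{"offset":[-29, -32, 6],"yaw":0.003},{"offset":[-29, -32, 7],"yaw":0.003},{"offset":[-29, -32, 6],"yaw":0.003},{"offset":[-29, -32, 7],"yaw":0.003},{"offset":[-29, -32, 6],"yaw":0.003},{"offset":[-30, -32, 7],"yaw":0.003},{"offset":[-30, -31, 6],"yaw":0.003},{"offset":[-30, -31, 7],"yaw":0.003},{"offset":[-30, -31, 6],"yaw":0.002},{"offset":[-30, -31, 7],"yaw":0.003},{"offset":[-30, -31, 6],"yaw":0.002},{"offset":[-30, -31, 7],"yaw":0.003},{"offset":[-30, -31, 6],"yaw":0.002},{"offset":[-29, -32, 7],"yaw":0.003},{"offset":[0, 0, 31],"yaw":-0},{"offset":[0, 0, 30],"yaw":-0},{"offset":[0, 0, 31],"yaw":-0},23
```

```bash
python3 - <<'E'
from h import *
plan([(.35,.33,.25,2.80),(.46,-.1,.24,2.8),(.5115,-.279,.12,2.80),(.5115,-.279,.028,2.80)],step=49)
E
```

```text
[0.1475 0.5039 0.2517] 2.857
{"offset":[-41, -18, 0],"yaw":0.009},{"offset":[-41, -18, 0],"yaw":0.01},{"offset":[-41, -18, 0],"yaw":0.009},{"offset":[-41, -17, 1],"yaw":0.01},{"offset":[-41, -17, 0],"yaw":0.009},{"offset":[-41, -16, 1],"yaw":0.01},{"offset":[-25, -37, 1],"yaw":-0},{"offset":[-25, -37, 1],"yaw":-0},{"offset":[-25, -37, 1],"yaw":-0},{"offset":[-25, -37, 1],"yaw":-0},{"offset":[-25, -37, 1],"yaw":-0},{"offset":[-24, -37, 1],"yaw":-0},{"offset":[-25, -37, 1],"yaw":-0},{"offset":[-24, -37, 1],"yaw":-0},{"offset":[-25, -36, 1],"yaw":-0},{"offset":[-24, -37, 1],"yaw":-0},{"offset":[-22, -30, 24],"yaw":-0},{"offset":[-22, -30, 24],"yaw":-0},{"offset":[-22, -30, 24],"yaw":-0},{"offset":[-21, -30, 24],"yaw":-0},{"offset":[-22, -31, 24],"yaw":-0},{"offset":[0, 0, 46],"yaw":-0},{"offset":[0, 0, 46],"yaw":-0},23
```

Request:
{"method": "send_rows", "body": {"plan": [{"offset": [-41, -18, 0], "yaw": 0.01}, {"offset": [-41, -18, 0], "yaw": 0.01}, {"offset": [-41, -18, 0], "yaw": 0.01}, {"offset": [-41, -17, 1], "yaw": 0.01}, {"offset": [-41, -17, 0], "yaw": 0.01}, {"offset": [-41, -16, 1], "yaw": 0.01}, {"offset": [-25, -37, 1], "yaw": 0}, {"offset": [-25, -37, 1], "yaw": 0}, {"offset": [-25, -37, 1], "yaw": 0}, {"offset": [-25, -37, 1], "yaw": 0}, {"offset": [-25, -37, 1], "yaw": 0}, {"offset": [-24, -37, 1], "yaw": 0}, {"offset": [-25, -37, 1], "yaw": 0}, {"offset": [-24, -37, 1], "yaw": 0}, {"offset": [-25, -36, 1], "yaw": 0}, {"offset": [-24, -37, 1], "yaw": 0}, {"offset": [-22, -30, 24], "yaw": 0}, {"offset": [-22, -30, 24], "yaw": 0}, {"offset": [-22, -30, 24], "yaw": 0}, {"offset": [0, 0, 0], "yaw": 0}], "hand": 0.3}}

```text
time: 3.4
tool_pos: [0.4889, -0.2111, 0.1642]
tool_rot: [3.141, -0.004, 2.793]
contact_force: [0.1, 0.4, 0.0]
opening: 0.0641
grip_force: 0.0
```

```bash
python3 - <<'E'
from h import *
plan([(.5115,-.279,.12,2.80),(.5115,-.279,.028,2.80)],step=40)
print(status.observe()["opening"],status.observe()["time"])
E
```

```text
[ 0.4889 -0.2111  0.1642] 2.793
{"offset":[-15, -19, 15],"yaw":-0.002},{"offset":[-15, -19, 15],"yaw":-0.002},{"offset":[-14, -18, 14],"yaw":-0.003},{"offset":[0, 0, 31],"yaw":0},{"offset":[0, 0, 31],"yaw":0},{"offset":[0, 0, 30],"yaw":0},6
0.0641164351858374 3.4
```

Request:
{"method": "send_rows", "body": {"plan": [{"offset": [-15, -19, 15], "yaw": 0}, {"offset": [-15, -19, 15], "yaw": 0}, {"offset": [-14, -18, 14], "yaw": 0}, {"offset": [0, 0, 31], "yaw": 0}, {"offset": [0, 0, 31], "yaw": 0}, {"offset": [0, 0, 30], "yaw": 0}, {"offset": [0, 0, 0], "yaw": 0}]}}

```text
time: 4.1
tool_pos: [0.51, -0.2734, 0.0286]
tool_rot: [3.139, -0.007, 2.797]
contact_force: [-0.2, -0.7, 0.1]
opening: 0.0643
grip_force: 0.0
```

Request:
{"method": "send_rows", "body": {"plan": [{"offset": [0, 0, 0], "yaw": 0}, {"offset": [0, 0, 0], "yaw": 0}, {"offset": [0, 0, 0], "yaw": 0}, {"offset": [0, 0, 0], "yaw": 0}, {"offset": [0, 0, 0], "yaw": 0}], "hand": 1, "squeeze": 20}}

```text
time: 4.6
tool_pos: [0.5123, -0.2757, 0.0325]
tool_rot: [-3.141, 0.001, 2.797]
contact_force: [0.4, 0.9, -0.3]
opening: 0.0288
grip_force: 0.0
```

```bash
python3 - <<'E'
from h import *
print(status.observe()["contact_force"])
C=np.array([.5232,-.0249]);a=.163
P=pose([C[0],C[1],a])(np.array([[-.021,0,0]]))[0]; print(P)
plan([(.511,-.279,.21,2.80),(P[0],P[1],.21,a+np.pi/2),(P[0],P[1],.12,a+np.pi/2)],step=40)
E
```

```text
[ 0.36435036  0.89544479 -0.33276731]
[ 0.50247836 -0.02830786  0.        ]
[ 0.5123 -0.2757  0.0325] 2.797
{"offset":[0, -1, -35],"yaw":-0.001},{"offset":[0, -1, -36],"yaw":-0.001},{"offset":[0, -1, -35],"yaw":-0},{"offset":[0, 0, -36],"yaw":-0.001},{"offset":[0, -1, -35],"yaw":-0},{"offset":[12, 29, 0],"yaw":0.133},{"offset":[15, 27, 0],"yaw":0.133},{"offset":[19, 25, 0],"yaw":0.133},{"offset":[22, 23, 0],"yaw":0.133},{"offset":[25, 19, 0],"yaw":0.133},{"offset":[27, 16, 0],"yaw":0.134},{"offset":[29, 12, 0],"yaw":0.133},{"offset":[30, 9, 0],"yaw":0.134},{"offset":[0, 0, 30],"yaw":-0},{"offset":[0, 0, 30],"yaw":-0},{"offset":[0, 0, 30],"yaw":-0},16
```

Request:
{"method": "send_rows", "body": {"plan": [{"offset": [0, 0, 3], "yaw": 0}, {"offset": [0, 0, 2], "yaw": 0}, {"offset": [0, 0, 0], "yaw": 0}, {"offset": [0, 0, 0], "yaw": 0}, {"offset": [0, 0, 0], "yaw": 0}], "hand": 0.5}}

```text
time: 5.1
tool_pos: [0.512, -0.2755, 0.0266]
tool_rot: [3.141, -0.0, 2.797]
contact_force: [0.6, -0.4, 0.3]
opening: 0.0459
grip_force: 0.0
```

Request:
{"method": "send_rows", "body": {"plan": [{"offset": [0, 0, 0], "yaw": 0}, {"offset": [0, 0, 0], "yaw": 0}, {"offset": [0, 0, 0], "yaw": 0}, {"offset": [0, 0, 0], "yaw": 0}, {"offset": [0, 0, 0], "yaw": 0}, {"offset": [0, 0, 0], "yaw": 0}, {"offset": [0, 0, 0], "yaw": 0}], "hand": 1}}

```text
time: 5.8
tool_pos: [0.5121, -0.2756, 0.0267]
tool_rot: [3.142, 0.0, 2.797]
contact_force: [-0.7, -1.0, 1.0]
opening: 0.0171
grip_force: 20.0
```

Request:
{"method": "send_rows", "body": {"plan": [{"offset": [0, 0, -35], "yaw": 0}, {"offset": [0, 0, -36], "yaw": 0}, {"offset": [0, -1, -36], "yaw": 0}, {"offset": [0, -1, -36], "yaw": 0}, {"offset": [0, -1, -36], "yaw": 0}, {"offset": [12, 29, 0], "yaw": 0.133}, {"offset": [15, 27, 0], "yaw": 0.133}, {"offset": [19, 25, 0], "yaw": 0.133}, {"offset": [22, 23, 0], "yaw": 0.133}, {"offset": [25, 19, 0], "yaw": 0.133}, {"offset": [27, 16, 0], "yaw": 0.133}, {"offset": [29, 12, 0], "yaw": 0.133}, {"offset": [30, 9, 0], "yaw": 0.133}, {"offset": [0, 0, 0], "yaw": 0}, {"offset": [0, 0, 0], "yaw": 0}]}}

```text
time: 7.3
tool_pos: [0.5033, -0.027, 0.2058]
tool_rot: [3.142, 0.0, 1.736]
contact_force: [-0.1, -0.0, -1.1]
opening: 0.0171
grip_force: 20.0
```

```bash
python3 - <<'E'
from h import *
im=[read_camera(n) for n in("top","side")]
cv2.imwrite("pics/p4.png",cv2.resize(np.hstack([im[0][110:240,190:340],im[1][100:230,190:340]])[:,:,::-1],(800,347),interpolation=cv2.INTER_CUBIC))
C=np.array([.5232,-.0249]);a=.163
P=pose([C[0],C[1],a])(np.array([[-.021,0,0]]))[0]
plan([(P[0],P[1],.14,a+np.pi/2),(P[0],P[1],.054,a+np.pi/2)],step=25)
E
```

```text
[ 0.5034 -0.0282  0.2057] 1.734
{"offset":[0, 0, 22],"yaw":0},{"offset":[0, 0, 22],"yaw":0},{"offset":[0, -1, 22],"yaw":0},{"offset":[0, 0, 21],"yaw":0},{"offset":[0, 0, 22],"yaw":0},{"offset":[0, 0, 21],"yaw":0},{"offset":[0, 0, 22],"yaw":0},7
```

View pics/p4.png

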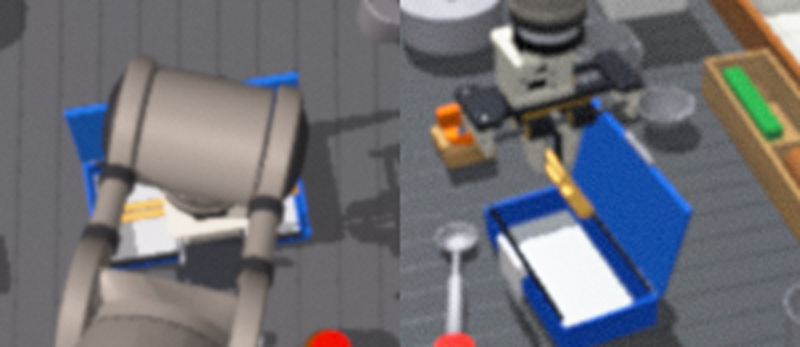

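Request:
{"method": "send_rows", "body": {"plan": [{"offset": [0, 0, 22], "yaw": 0}, {"offset": [0, 0, 22], "yaw": 0}, {"offset": [0, -1, 22], "yaw": 0}, {"offset": [0, 0, 20], "yaw": 0}, {"offset": [0, 0, 15], "yaw": 0}, {"offset": [0, 0, 15], "yaw": 0}, {"offset": [0, 0, 15], "yaw": 0}, {"offset": [0, 0, 0], "yaw": 0}]}}

```text
time: 8.2
tool_pos: [0.5013, -0.0286, 0.073]
tool_rot: [-3.138, -0.001, 1.732]
contact_force: [0.2, -0.5, 0.4]
opening: 0.0171
grip_force: 20.0
```

Request:
{"method": "send_rows", "body": {"plan": [{"offset": [0, 0, 8], "yaw": 0}, {"offset": [0, 0, 8], "yaw": 0}, {"offset": [0, 0, 8], "yaw": 0}, {"offset": [0, 0, 0], "yaw": 0}, {"offset": [0, 0, 0], "yaw": 0}]}}

```text
time: 8.7
tool_pos: [0.5023, -0.0276, 0.0506]
tool_rot: [-3.141, -0.0, 1.733]
contact_force: [-0.1, -0.2, -1.1]
opening: 0.0174
grip_force: 20.0
```

Request:
{"method": "send_rows", "body": {"plan": [{"offset": [0, 0, 4], "yaw": 0}, {"offset": [0, 0, 4], "yaw": 0}, {"offset": [0, 0, 0], "yaw": 0}]}}

```text
time: 9.0
tool_pos: [0.5021, -0.0275, 0.0423]
tool_rot: [-3.141, -0.0, 1.733]
contact_force: [0.2, 0.0, 0.2]
opening: 0.0171
grip_force: 20.0
```

Request:
{"method": "send_rows", "body": {"plan": [{"offset": [0, 0, 0], "yaw": 0}, {"offset": [0, 0, 0], "yaw": 0}, {"offset": [0, 0, 0], "yaw": 0}, {"offset": [0, 0, 0], "yaw": 0}], "hand": 0.73}}

```text
time: 9.4
tool_pos: [0.5032, -0.0276, 0.043]
tool_rot: [3.14, 0.0, 1.733]
contact_force: [3.6, 1.3, -0.7]
opening: 0.0244
grip_force: 1.9
```

Request:
{"method": "send_rows", "body": {"plan": [{"offset": [0, 0, -10], "yaw": 0}, {"offset": [0, 0, -25], "yaw": 0}, {"offset": [0, 0, -40], "yaw": 0}, {"offset": [0, 0, -45], "yaw": 0}, {"offset": [0, 0, -45], "yaw": 0}, {"offset": [0, 0, -25], "yaw": 0}, {"offset": [0, 0, 0], "yaw": 0}]}}

```text
time: 10.1
tool_pos: [0.5035, -0.0281, 0.2368]
tool_rot: [3.135, 0.003, 1.733]
contact_force: [0.3, -0.3, -0.7]
opening: 0.0245
grip_force: 0.0
```

```bash
python3 - <<'E'
from h import *
C=np.array([.5232,-.0249]);a=.163
Q=lambda x,z:tuple(pose([C[0],C[1],a],z)(np.array([[x,0,0]]))[0])+(a+np.pi,)
plan([Q(.06,.245),Q(.140,.235),Q(.130,.162)],step=40)
E
```

```text
[ 0.5035 -0.0281  0.2368] 1.733
{"offset":[0, 7, -1],"yaw":-0.131},{"offset":[-1, 7, -1],"yaw":-0.131},{"offset":[-2, 6, -1],"yaw":-0.131},{"offset":[-2, 6, -1],"yaw":-0.131},{"offset":[-3, 6, -1],"yaw":-0.131},{"offset":[-4, 5, 0],"yaw":-0.131},{"offset":[-5, 5, -1],"yaw":-0.131},{"offset":[-5, 4, 0],"yaw":-0.131},{"offset":[-6, 3, -1],"yaw":-0.131},{"offset":[-6, 3, 0],"yaw":-0.131},{"offset":[-6, 1, -1],"yaw":-0.131},{"offset":[-7, 1, 0],"yaw":-0.131},{"offset":[-27, 0, 3],"yaw":0},{"offset":[-27, 0, 3],"yaw":0},{"offset":[-26, 0, 4],"yaw":0},{"offset":[5, 0, 36],"yaw":0},{"offset":[5, 0, 37],"yaw":0},17
```

Request:
{"method": "send_rows", "body": {"plan": [{"offset": [0, 7, -1], "yaw": -0.131}, {"offset": [-1, 7, -1], "yaw": -0.131}, {"offset": [-2, 6, -1], "yaw": -0.131}, {"offset": [-2, 6, -1], "yaw": -0.131}, {"offset": [-3, 6, -1], "yaw": -0.131}, {"offset": [-4, 5, 0], "yaw": -0.131}, {"offset": [-5, 5, -1], "yaw": -0.131}, {"offset": [-5, 4, 0], "yaw": -0.131}, {"offset": [-6, 3, -1], "yaw": -0.131}, {"offset": [-6, 3, 0], "yaw": -0.131}, {"offset": [-6, 1, -1], "yaw": -0.131}, {"offset": [-7, 1, 0], "yaw": -0.131}, {"offset": [-27, 0, 3], "yaw": 0}, {"offset": [-27, 0, 3], "yaw": 0}, {"offset": [-26, 0, 4], "yaw": 0}, {"offset": [0, 0, 0], "yaw": 0}], "hand": 1}}

```text
time: 11.7
tool_pos: [0.6608, -0.0014, 0.2276]
tool_rot: [3.141, -0.004, -2.978]
contact_force: [-1.1, 0.8, -0.3]
opening: 0.0006
grip_force: 0.0
```

```bash
python3 - <<'E'
from h import *
im=[read_camera(n) for n in("top","side")]
cv2.imwrite("pics/p5.png",cv2.resize(np.hstack([im[0][110:240,190:340],im[1][100:230,190:340]])[:,:,::-1],(800,347),interpolation=cv2.INTER_CUBIC))
C=np.array([.5232,-.0249]);a=.163
Q=lambda x,z,*k:tuple(pose([C[0],C[1],a],z)(np.array([[x,0,0]]))[0])+(a+np.pi,)+k
w=[Q(.130,.162)]
for A in np.arange(1.8,.1,-.1):
    d=.095 if A>1.4 else .095+.015*(1.4-A)/1.2
    x=.06-d*np.cos(A)+.008*np.sin(A)+.0095; z=.046+d*np.sin(A)+.008*np.cos(A)
    w.append(Q(x,z+.025)); print(round(A,2),round(x*1000),round(z*1000))
plan(w,step=40)
E
```

```text
1.8 99 137
1.7 90 139
1.6 80 141
1.5 71 141
1.4 61 141
1.3 51 141
1.2 42 140
1.1 32 138
1.0 22 134
0.9 13 130
0.8 4 125
0.7 -5 119
0.6 -13 112
0.5 -20 104
0.4 -26 95
0.3 -32 86
0.2 -37 76
[ 0.6591 -0.0018  0.2289] -2.978
{"offset":[4, 0, 33],"yaw":0},{"offset":[4, -1, 34],"yaw":0},{"offset":[31, 0, 0],"yaw":0},{"offset":[9, 0, -2],"yaw":0},{"offset":[10, 0, -2],"yaw":0},{"offset":[9, 0, 0],"yaw":0},{"offset":[10, 0, 0],"yaw":0},{"offset":[9, 0, 0],"yaw":0},{"offset":[10, 0, 1],"yaw":0},{"offset":[10, 0, 2],"yaw":0},{"offset":[10, 0, 3],"yaw":0},{"offset":[9, 0, 5],"yaw":0},{"offset":[9, 0, 5],"yaw":0},{"offset":[9, 0, 6],"yaw":0},{"offset":[7, 0, 7],"yaw":0},{"offset":[8, 0, 8],"yaw":0},{"offset":[6, 0, 9],"yaw":0},{"offset":[6, 0, 9],"yaw":0},{"offset":[5, 0, 10],"yaw":0},19
```

View pics/p5.png

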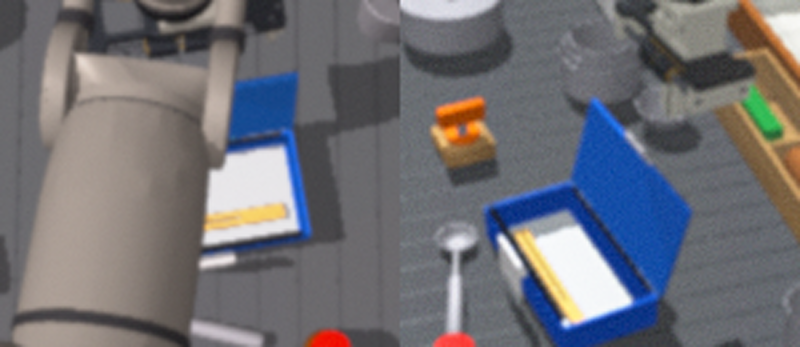

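Request:
{"method": "send_rows", "body": {"plan": [{"offset": [4, 0, 33], "yaw": 0}, {"offset": [4, -1, 34], "yaw": 0}, {"offset": [16, 0, 0], "yaw": 0}, {"offset": [15, 0, 0], "yaw": 0}, {"offset": [9, 0, -2], "yaw": 0}, {"offset": [10, 0, -2], "yaw": 0}, {"offset": [9, 0, 0], "yaw": 0}, {"offset": [10, 0, 0], "yaw": 0}, {"offset": [9, 0, 0], "yaw": 0}, {"offset": [10, 0, 1], "yaw": 0}, {"offset": [0, 0, 0], "yaw": 0}]}}

```text
time: 12.9
tool_pos: [0.564, -0.0185, 0.1666]
tool_rot: [3.141, -0.002, -2.979]
contact_force: [-0.6, -0.2, -0.5]
opening: 0.0003
grip_force: 0.0
```

Request:
{"method": "send_rows", "body": {"plan": [{"offset": [10, 0, 2], "yaw": 0}, {"offset": [10, 0, 3], "yaw": 0}, {"offset": [9, 0, 5], "yaw": 0}, {"offset": [9, 0, 5], "yaw": 0}, {"offset": [9, 0, 6], "yaw": 0}, {"offset": [7, 0, 7], "yaw": 0}]}}

```text
time: 13.5
tool_pos: [0.5121, -0.0272, 0.1386]
tool_rot: [-3.141, 0.001, -2.978]
contact_force: [1.0, 0.7, -0.4]
opening: 0.0005
grip_force: 0.3
```

```bash
python3 - <<'E'
from h import *
im=[read_camera(n) for n in("top","side")]
cv2.imwrite("pics/p6.png",cv2.resize(np.hstack([im[0][110:240,190:340],im[1][100:230,190:340]])[:,:,::-1],(800,347),interpolation=cv2.INTER_CUBIC))
s=status.observe(); print(s["tool_pos"],s["contact_force"])
E
```

```text
[ 0.51092472 -0.02709446  0.13778116] [0.35098122 0.16255043 0.21378569]
```

View pics/p6.png

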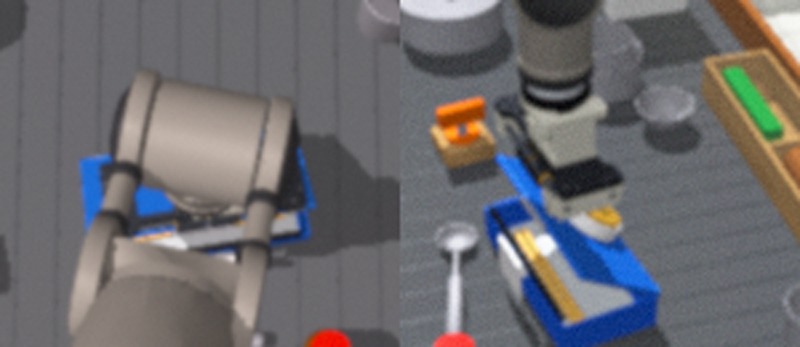

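Lid is following the finger down (about 0.6–0.7 rad), sticks still flat inside.

Request:
{"method": "send_rows", "body": {"plan": [{"offset": [8, 0, 8], "yaw": 0}, {"offset": [6, 0, 9], "yaw": 0}, {"offset": [6, 0, 9], "yaw": 0}, {"offset": [5, 0, 10], "yaw": 0}, {"offset": [4, 0, 6], "yaw": 0}, {"offset": [0, 0, 0], "yaw": 0}, {"offset": [0, 0, 0], "yaw": 0}]}}

```text
time: 14.3
tool_pos: [0.4837, -0.0319, 0.0967]
tool_rot: [3.141, -0.0, -2.978]
contact_force: [0.3, -0.3, 0.7]
opening: 0.0005
grip_force: 0.0
```

```bash
python3 - <<'E'
from h import *
C=np.array([.5232,-.0249]);a=.163
s=status.observe(); d=np.array(s["tool_pos"][:2])-C; print(d@[np.cos(a),np.sin(a)],d@[-np.sin(a),np.cos(a)],s["tool_pos"],s["contact_force"])
E
```

```text
-0.04015141027195253 -0.0004729612721597831 [ 0.48365755 -0.03188243  0.09671977] [ 0.30396533 -0.28033897  0.66158973]
```

Request:
{"method": "send_rows", "body": {"plan": [{"offset": [0, 0, 4], "yaw": 0}, {"offset": [0, 0, 4], "yaw": 0}, {"offset": [0, 0, 3], "yaw": 0}, {"offset": [0, 0, 3], "yaw": 0}, {"offset": [0, 0, 2], "yaw": 0}, {"offset": [0, 0, 0], "yaw": 0}]}}

```text
time: 14.9
tool_pos: [0.4831, -0.032, 0.0807]
tool_rot: [-3.142, -0.001, -2.978]
contact_force: [-0.7, -0.8, 1.9]
opening: 0.0003
grip_force: 1.1
```

Request:
{"method": "send_rows", "body": {"plan": [{"offset": [0, 0, 1], "yaw": 0}, {"offset": [0, 0, 1], "yaw": 0}, {"offset": [0, 0, 1], "yaw": 0}, {"offset": [0, 0, 0], "yaw": 0}]}}

```text
time: 15.3
tool_pos: [0.4831, -0.032, 0.0783]
tool_rot: [-3.141, -0.001, -2.978]
contact_force: [-5.1, -2.6, 9.6]
opening: 0.0004
grip_force: 5.1
```

Request:
{"method": "send_rows", "body": {"plan": [{"offset": [0, 0, 1], "yaw": 0}, {"offset": [0, 0, 1], "yaw": 0}, {"offset": [0, 0, 0], "yaw": 0}]}}

```text
time: 15.6
tool_pos: [0.4831, -0.032, 0.0777]
tool_rot: [-3.141, -0.0, -2.978]
contact_force: [-10.3, -1.2, 24.6]
opening: 0.0
grip_force: 12.5
```

Request:
{"method": "send_rows", "body": {"plan": [{"offset": [0, 0, -10], "yaw": 0}, {"offset": [0, 0, -40], "yaw": 0}, {"offset": [0, 0, -40], "yaw": 0}, {"offset": [0, 0, -20], "yaw": 0}]}}

```text
time: 16.0
tool_pos: [0.485, -0.032, 0.1889]
tool_rot: [-3.14, 0.005, -2.978]
contact_force: [1.0, 0.4, -1.1]
opening: 0.0007
grip_force: 0.0
```

```bash
python3 - <<'E'
from h import *
plan([(.4545,.27,.165,.161+np.pi)],step=40)
E
```

```text
[ 0.485  -0.032   0.1889] -2.978
{"offset":[-2, 38, 3],"yaw":0},{"offset":[-2, 38, 3],"yaw":0},{"offset":[-3, 38, 3],"yaw":0},{"offset":[-2, 38, 3],"yaw":0},{"offset":[-3, 38, 3],"yaw":0.001},{"offset":[-2, 38, 3],"yaw":0},{"offset":[-2, 37, 3],"yaw":0.001},{"offset":[-3, 38, 3],"yaw":0},8
```

Request:
{"method": "send_rows", "body": {"plan": [{"offset": [-2, 38, 3], "yaw": 0}, {"offset": [-2, 38, 3], "yaw": 0}, {"offset": [-3, 38, 3], "yaw": 0}, {"offset": [-2, 38, 3], "yaw": 0}, {"offset": [-3, 38, 3], "yaw": 0}, {"offset": [-2, 38, 3], "yaw": 0}, {"offset": [-2, 37, 3], "yaw": 0}, {"offset": [-3, 38, 3], "yaw": 0}, {"offset": [0, 0, 0], "yaw": 0}], "hand": 0.35}}

```text
time: 16.9
tool_pos: [0.4523, 0.2741, 0.1612]
tool_rot: [3.14, 0.0, -2.974]
contact_force: [0.5, 0.1, 0.1]
opening: 0.0592
grip_force: 0.0
```

```bash
python3 - <<'E'
from h import *
im=[read_camera(n) for n in("top","side")]
cv2.imwrite("pics/top7.png",im[0][:,:,::-1]);cv2.imwrite("pics/side7.png",im[1][:,:,::-1])
cv2.imwrite("pics/p7.png",cv2.resize(np.hstack([im[0][130:220,210:310],im[1][130:220,205:305]])[:,:,::-1],(800,360),interpolation=cv2.INTER_CUBIC))
plan([(.4545,.27,.065,.161+np.pi)],step=25)
E
```

```text
[0.4528 0.2708 0.1614] -2.976
{"offset":[0, 0, 24],"yaw":0.001},{"offset":[-1, 0, 24],"yaw":0.001},{"offset":[0, -1, 24],"yaw":0.001},{"offset":[-1, 0, 24],"yaw":0.001},4
```

View pics/p7.png

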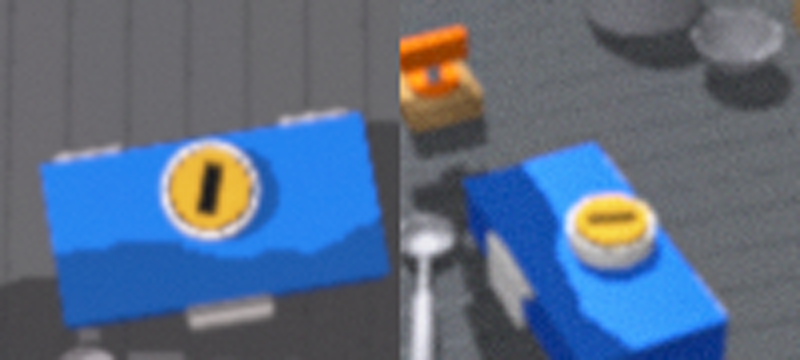

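```bash
python3 - <<'E'
from h import *
from scipy.spatial import ConvexHull
im={n:cv2.imread(f"pics/{n}7.png")[:,:,::-1].copy() for n in("top","side")}
rois={"top":(245,160,280,195),"side":(240,172,275,202)}
for n in im:
    m=hsvmask(im[n],(18,120,90),(35,255,255),rois[n]); pts=cv2.findNonZero(m)
    hull=cv2.convexHull(pts); (c,_,_)=cv2.fitEllipse(hull); ms=cv2.fillConvexPoly(np.zeros_like(m),hull,1).astype(float)
    v,f=fit({n:ms},[cyl(.029,.0755,.076)],[*unproj(n,[c],.076)[0,:2],0]); print(n,np.round(v[:2],4),round(f,3))
    h=cv2.cvtColor(im[n],cv2.COLOR_RGB2GRAY).astype(float); er=cv2.erode(ms,np.ones((5,5)))
    w=np.clip(110-h,0,None)*er; ys,xs=np.nonzero(w>10); ww=w[ys,xs]
    P=unproj(n,np.c_[xs,ys],.076)[:,:2]; mu=(P*ww[:,None]).sum(0)/ww.sum(); D=P-mu; M=(D*ww[:,None]).T@D; e,U=np.linalg.eigh(M); u=U[:,1]; u=u*np.sign(u[0])
    print(" slot",np.round(mu,4),round(np.arctan2(u[1],u[0]),3),len(ww))
C=pose([.5232,-.0249,.163])(np.array([[.018,0,0]])); print("model",np.round(C,4))
E
```

```text
top [ 0.5428 -0.0184] 0.065
 slot [ 0.5424 -0.0186] -0.157 48
side [ 0.5417 -0.0188] 0.1
 slot [nan nan] 0.0 0
model [[ 0.541 -0.022  0.   ]]<stdin>:11: RuntimeWarning: invalid value encountered in divide
```

Request:
{"method": "send_rows", "body": {"plan": [{"offset": [0, 0, 24], "yaw": 0}, {"offset": [-1, 0, 24], "yaw": 0}, {"offset": [0, -1, 24], "yaw": 0}, {"offset": [-1, 0, 24], "yaw": 0}, {"offset": [0, 0, 0], "yaw": 0}, {"offset": [0, 0, 0], "yaw": 0}]}}

```text
time: 17.6
tool_pos: [0.4556, 0.2687, 0.0661]
tool_rot: [-3.142, -0.0, -2.98]
contact_force: [0.0, 0.3, -0.2]
opening: 0.0596
grip_force: 0.0
```

Request:
{"method": "send_rows", "body": {"plan": [{"offset": [0, 0, 1], "yaw": 0}, {"offset": [0, 0, 0], "yaw": 0}, {"offset": [0, 0, 0], "yaw": 0}, {"offset": [0, 0, 0], "yaw": 0}, {"offset": [0, 0, 0], "yaw": 0}, {"offset": [0, 0, 0], "yaw": 0}, {"offset": [0, 0, 0], "yaw": 0}, {"offset": [0, 0, 0], "yaw": 0}], "hand": 1, "squeeze": 30}}

```text
time: 18.4
tool_pos: [0.4552, 0.2697, 0.0649]
tool_rot: [3.141, 0.0, -2.978]
contact_force: [-1.6, 0.7, 1.7]
opening: 0.0157
grip_force: 30.0
```

```bash
python3 - <<'E'
from h import *
plan([(.4552,.2697,.17,None),(.542,-.0187,.17,np.pi-.157)],step=40)
E
```

```text
[0.4552 0.2697 0.0649] -2.978
{"offset":[0, 0, -35],"yaw":-0},{"offset":[0, 0, -35],"yaw":-0},{"offset":[0, 0, -35],"yaw":-0},{"offset":[-5, -37, 0],"yaw":0.04},{"offset":[-6, -37, 0],"yaw":0.04},{"offset":[-8, -37, 0],"yaw":0.04},{"offset":[-9, -37, 0],"yaw":0.04},{"offset":[-11, -36, 0],"yaw":0.04},{"offset":[-12, -36, 0],"yaw":0.04},{"offset":[-14, -35, 0],"yaw":0.04},{"offset":[-15, -34, 0],"yaw":0.04},11
```

Request:
{"method": "send_rows", "body": {"plan": [{"offset": [0, 0, -20], "yaw": 0}, {"offset": [0, 0, -35], "yaw": 0}, {"offset": [0, 0, -35], "yaw": 0}, {"offset": [0, 0, -15], "yaw": 0}, {"offset": [-5, -37, 0], "yaw": 0.04}, {"offset": [-6, -37, 0], "yaw": 0.04}, {"offset": [-8, -37, 0], "yaw": 0.04}, {"offset": [-9, -37, 0], "yaw": 0.04}, {"offset": [-11, -36, 0], "yaw": 0.04}, {"offset": [-12, -36, 0], "yaw": 0.04}, {"offset": [-14, -35, 0], "yaw": 0.04}, {"offset": [-15, -34, 0], "yaw": 0.04}, {"offset": [0, 0, 0], "yaw": 0}, {"offset": [0, 0, 0], "yaw": 0}]}}

```text
time: 19.8
tool_pos: [0.542, -0.0194, 0.1692]
tool_rot: [3.141, -0.001, 2.983]
contact_force: [-0.5, 0.3, -1.2]
opening: 0.0156
grip_force: 30.0
```

```bash
python3 - <<'E'
from h import *
im=[read_camera(n) for n in("top","side")]
cv2.imwrite("pics/p8.png",cv2.resize(np.hstack([im[0][130:220,210:310],im[1][110:200,205:305]])[:,:,::-1],(800,360),interpolation=cv2.INTER_CUBIC))
s=status.observe(); p=s["tool_pos"]; y=s["tool_rot"][2]; 
lo,hi,roi=(3,170,90),(14,255,255),(225,120,300,190)
m=fillc(hsvmask(im[1],lo,hi,roi))
v,f=fit({"side":m},[box(.068,.016,p[2]-.021,p[2]+.009)+0,cyl(.025,p[2]-.041,p[2]-.035),cyl(.008,p[2]-.036,p[2]-.02)],[p[0],p[1],y-np.pi]); print(np.round(v,4),f,m.sum())
plan([(.542,-.0187,.142,np.pi-.157)],step=40)
E
```

```text
[ 0.5432 -0.0112 -0.2727] 0.8467344375125355 57.0
[ 0.5418 -0.018   0.1694] 2.986
{"offset":[0, -1, 27],"yaw":0.001},1
```

View pics/p8.png

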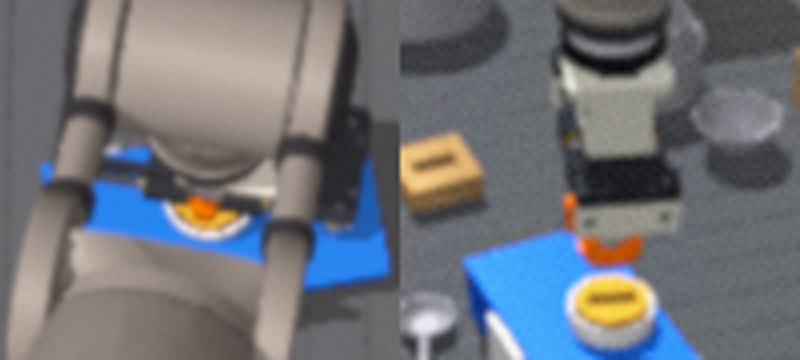

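Request:
{"method": "send_rows", "body": {"plan": [{"offset": [0, -1, 20], "yaw": 0}, {"offset": [0, 0, 10], "yaw": 0}, {"offset": [0, 0, 3], "yaw": 0}, {"offset": [0, 0, 3], "yaw": 0}, {"offset": [0, 0, 0], "yaw": 0}]}}

```text
time: 20.4
tool_pos: [0.5422, -0.0194, 0.1338]
tool_rot: [3.141, -0.0, 2.985]
contact_force: [-1.4, -0.1, -1.0]
opening: 0.0159
grip_force: 30.0
```

Request:
{"method": "send_rows", "body": {"plan": [{"offset": [0, 0, 2], "yaw": 0}, {"offset": [0, 0, 2], "yaw": 0}, {"offset": [0, 0, 0], "yaw": 0}]}}

```text
time: 20.7
tool_pos: [0.5423, -0.0196, 0.1297]
tool_rot: [3.141, 0.0, 2.985]
contact_force: [-0.1, 0.8, -1.6]
opening: 0.0155
grip_force: 30.0
```

Request:
{"method": "send_rows", "body": {"plan": [{"offset": [0, 0, 2], "yaw": 0}, {"offset": [0, 0, 2], "yaw": 0}, {"offset": [0, 0, 2], "yaw": 0}, {"offset": [0, 0, 0], "yaw": 0}]}}

```text
time: 21.1
tool_pos: [0.5421, -0.0196, 0.1234]
tool_rot: [3.141, -0.0, 2.985]
contact_force: [1.2, 2.1, -2.5]
opening: 0.0157
grip_force: 30.0
```

Request:
{"method": "send_rows", "body": {"plan": [{"offset": [0, 0, 2], "yaw": 0}, {"offset": [0, 0, 2], "yaw": 0}, {"offset": [0, 0, 2], "yaw": 0}, {"offset": [0, 0, 0], "yaw": 0}]}}

```text
time: 21.5
tool_pos: [0.5422, -0.0197, 0.1176]
tool_rot: [3.141, -0.0, 2.985]
contact_force: [0.9, 2.6, 0.3]
opening: 0.016
grip_force: 30.0
```

Request:
{"method": "send_rows", "body": {"plan": [{"offset": [0, 0, 1], "yaw": 0}, {"offset": [0, 0, 1], "yaw": 0}, {"offset": [0, 0, 0], "yaw": 0}]}}

```text
time: 21.8
tool_pos: [0.5422, -0.0197, 0.1171]
tool_rot: [3.141, 0.001, 2.985]
contact_force: [-2.4, 3.0, 11.4]
opening: 0.0159
grip_force: 30.0
```

Request:
{"method": "send_rows", "body": {"plan": [{"offset": [0, 0, -1], "yaw": 0.08}, {"offset": [0, 0, 0], "yaw": 0.08}, {"offset": [0, 0, 0], "yaw": 0.08}, {"offset": [0, 0, 0], "yaw": 0.08}, {"offset": [0, 0, 0], "yaw": 0.08}, {"offset": [0, 0, 0], "yaw": 0}]}}

```text
time: 22.4
tool_pos: [0.542, -0.0195, 0.1174]
tool_rot: [3.141, 0.0, 2.583]
contact_force: [-2.3, 4.5, 7.7]
opening: 0.016
grip_force: 30.0
```

```bash
python3 -c "
from h import *
s=status.observe();print(s['torque'],s['tool_rot'],s['qpos'])"
```

```text
[ 0.70028069  0.40276163 -0.04469291] [3.14119529e+00 1.51918678e-05 2.58275640e+00] [-1.77469238e-01  5.16143373e-01  1.65443188e+00  4.40001962e-04
  9.70855445e-01 -1.18967771e+00]
```

Request:
{"method": "send_rows", "body": {"plan": [{"offset": [0, 0, 0], "yaw": 0.08}, {"offset": [0, 0, 0], "yaw": 0.08}, {"offset": [0, 0, 0], "yaw": 0.08}, {"offset": [0, 0, 0], "yaw": 0.08}, {"offset": [0, 0, 0], "yaw": 0.08}, {"offset": [0, 0, 0], "yaw": 0.08}, {"offset": [0, 0, 0], "yaw": 0.08}, {"offset": [0, 0, 0], "yaw": 0.08}, {"offset": [0, 0, 0], "yaw": 0.04}, {"offset": [0, 0, 0], "yaw": 0}]}}

```text
time: 23.4
tool_pos: [0.5425, -0.0193, 0.1175]
tool_rot: [3.14, -0.0, 1.904]
contact_force: [-0.7, 5.0, 6.2]
opening: 0.016
grip_force: 30.0
```

```bash
python3 -c "
from h import *
s=status.observe();print(s['torque'],s['tool_rot'],s['qpos'][5],s['joint_efforts'])"
```

```text
[ 0.94866634  0.1719386  -0.00835714] [ 3.14028840e+00 -1.47142401e-04  1.90384708e+00] -0.5108285831945752 [ -2.88934015 -44.48222995 -19.09094274  -1.31951753  -0.44628519
   0.39172612]
```

Request:
{"method": "send_rows", "body": {"plan": [{"offset": [0, 0, 0], "yaw": 0.03}, {"offset": [0, 0, 0], "yaw": 0.03}, {"offset": [0, 0, 0], "yaw": 0.03}, {"offset": [0, 0, 0], "yaw": 0}]}}

```text
time: 23.8
tool_pos: [0.5424, -0.0193, 0.1175]
tool_rot: [3.14, -0.0, 1.814]
contact_force: [-1.0, 5.5, 5.2]
opening: 0.0159
grip_force: 30.0
```

```bash
python3 -c "
from h import *
s=status.observe();print(s['torque'],s['tool_rot'],s['qpos'][5],s['joint_efforts'])"
```

```text
[0.8764709  0.24586041 0.03057705] [ 3.14046593e+00 -2.65389402e-04  1.81427979e+00] -0.42119732538747356 [ -2.83292592 -44.42411184 -19.16362166  -1.23268045  -0.51994007
   0.31333309]
```

Request:
{"method": "send_rows", "body": {"plan": [{"offset": [0, 0, 0], "yaw": 0.04}, {"offset": [0, 0, 0], "yaw": 0.04}, {"offset": [0, 0, 0], "yaw": 0.04}, {"offset": [0, 0, 0], "yaw": 0}, {"offset": [0, 0, 0], "yaw": 0}]}}

```text
time: 24.3
tool_pos: [0.5424, -0.0195, 0.1175]
tool_rot: [3.141, 0.0, 1.697]
contact_force: [-0.8, 4.9, 6.6]
opening: 0.0162
grip_force: 30.8
```

```bash
python3 -c "
from h import *
s=status.observe();print(s['torque'],s['tool_rot'],s['qpos'][5],s['joint_efforts'])"
```

```text
[0.67421972 0.18298515 0.75707526] [3.14058776e+00 3.83436362e-04 1.69682433e+00] -0.3030912095331433 [ -3.19301002 -44.56664443 -19.0832001   -0.62478203  -0.42267381
   0.78676756]
```

Request:
{"method": "send_rows", "body": {"plan": [{"offset": [0, 0, 0], "yaw": 0}, {"offset": [0, 0, 0], "yaw": 0}, {"offset": [0, 0, 0], "yaw": 0}, {"offset": [0, 0, 0], "yaw": 0}, {"offset": [0, 0, 0], "yaw": 0}], "hand": 0.4}}

```text
time: 24.8
tool_pos: [0.5421, -0.02, 0.1166]
tool_rot: [-3.141, -0.0, 1.695]
contact_force: [0.2, 0.0, -0.6]
opening: 0.0516
grip_force: 0.0
```

Request:
{"method": "send_rows", "body": {"plan": [{"offset": [0, 0, -10], "yaw": 0}, {"offset": [0, 0, -30], "yaw": 0}, {"offset": [0, 0, -40], "yaw": 0}, {"offset": [0, 0, -40], "yaw": 0}, {"offset": [-20, 0, -20], "yaw": 0}, {"offset": [-40, 0, 0], "yaw": 0}, {"offset": [-40, 0, 0], "yaw": 0}, {"offset": [-40, 0, 0], "yaw": 0}, {"offset": [-40, 0, 0], "yaw": 0}, {"offset": [-40, 0, 0], "yaw": 0}, {"offset": [0, 0, 0], "yaw": 0}]}}

```text
time: 25.9
tool_pos: [0.5691, -0.2429, 0.2567]
tool_rot: [3.141, 0.002, 1.69]
contact_force: [-0.2, 0.1, 0.4]
opening: 0.0549
grip_force: 0.0
```

```bash
python3 - <<'E'
from h import *
im=[read_camera(n) for n in("top","side")]
cv2.imwrite("pics/p9.png",cv2.resize(np.hstack([im[0][130:220,210:310],im[1][130:220,205:305]])[:,:,::-1],(800,360),interpolation=cv2.INTER_CUBIC))
for n,i in zip(("top","side"),im):
    m=fillc(hsvmask(i,(3,170,90),(14,255,255),(235,150,290,200)))
    print(np.round(fit({n:m},[box(.068,.016,.096,.126),cyl(.025,.076,.082),cyl(.008,.08,.1)],[.542,-.019,-1.35])[0],3))
E
```

```text
[ 0.547 -0.019 -1.416]
[ 0.537 -0.018 -1.772]
```

View pics/p9.png

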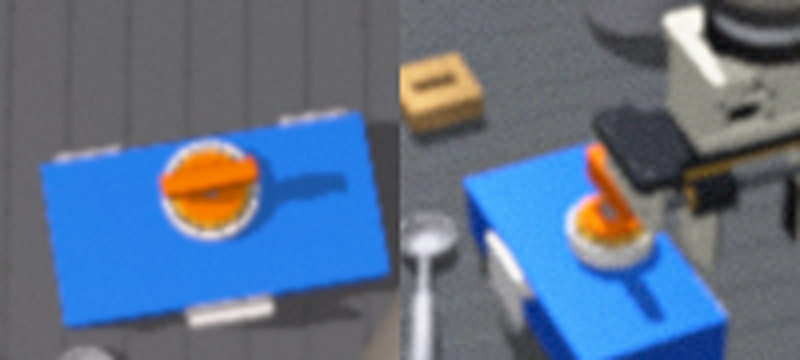

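```bash
python3 -c "
from cell import ticket
print(ticket.hand_in())"
```

```text
the job is handed in; nothing more can be done
None
```

I handed the job in at about 26 s of the 72 s allowed: the chopsticks lie in the case, the lid is shut and stays flat under its catch, and the key stands fully in the lock, turned clockwise until the torque rose sharply at the stop, with the gripper clear and nothing else visibly moved in the last close-up pictures around the case. The judge's result was not returned.

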